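# Soak the hair beads and clean the brush

## Robot

A 6-joint arm with a two-finger parallel gripper is mounted at the origin on the work surface. World frame = base frame: x ahead of the robot, y to its left, z up, the work surface at z = 0. Lengths are in m, angles in rad, forces in N, time in s.
With the tool pointing down it reaches from about 0.4 to 0.825 m from the base axis. Payload 7 kg.
Tool frame: the origin (TCP) lies on the centre line of the jaws, within the pads' length; the fingertips stand 19 mm ahead of it and the grasp point (between the pads) is the TCP; z points along the fingers, y is the line along which they close (so a half turn about z gives the same grasp; the last joint's range is limited). The gripper opens to 88 mm and grips with 3 to 60 N. Pads are 19 mm wide; open, the fingers measure 130 mm over their backs; the gripper's body (78 mm by 193 mm) begins 47 mm behind the grasp point.
Start: joints at [1.496, 0.359, 0.012, 0, -1.224, -0.288], TCP at [0.24, 0.631, 0.246] pointing down, gripper open.
Joint ranges: [-3.07, 3.07], [-1.43, 2.12], [-1.02, 1.25], [-3.03, 1.67], [-3.05, -0], [-3.03, 3.03]. Speed limits (rad/s): [2.39, 2.39, 3.01, 3.14, 3.14, 3.14].

## Interface

Orientations are given as [roll, pitch, yaw] about the fixed x, y, z axes, in that order (R = Rz(yaw) Ry(pitch) Rx(roll)).
In Python, from station import arm, imaging, models gives the robot as it stands.
- The arm moves only by the tool play_rows, never from a script. Its arguments are lists of equal length, an entry for each row: "travel": the shift along the tool's x, y, z in units of 25 mm (1.0 is 25 mm), a list of three; "twist": the turn about the tool's z in units of 0.15 rad (1.0 is 0.15 rad). A call has 1 to 8 rows; each row shifts and turns the commanded pose from where the row before left it, along the tool's axes as they then stand; what a row does not reach is not made up. A row lasts 1/8 s, in which the tool goes at most 62.5 mm and 10.7 degrees, less where a joint would pass 70% of its speed; a pose out of reach is approached as far as the arm can. A call with a number of a shift or a turn outside -1 to 1 is refused whole. A call with a gripper value outside its range is refused whole. "fingers" is the opening, from 0 (shut) to 1 (fully open), set as the call begins (left out, the last holds). The fingers move at their own pace and stop on an object; "newtons" is the grip in N (left out, the last holds). Time passes only in rows, so rows that do not move let the fingers close. It gives the time, the measured TCP pose, the force, the opening and the grip force at its end, in the units of the state.
- arm.get_state(): the state, without advancing time (a new reading comes with each control period).
- imaging.grab_frame(name): name is "scene" or "top"; returns a dict with "pixels" (420x560x3 uint8, red, green, blue), "fx", "fy", "cx", "cy" (pixels), "R" (3x3) and "t" (3): a world point X has camera coordinates R X + t. Camera axes: x right, y down, z forward; pixel columns grow to the right and rows downward; lengths in m; the calibration is good to about 2 mm. A picture is of the moment at which its call begins. There is no depth.
- arm.job_done(): hands the job in; it is judged then, once.
Trained networks look in the newest picture that a camera, given by its name, has taken for a name from the list of things; names that differ only in an ending like _2 or _b are one class to them, and where a whole thing is asked for, a point or a joint stands for the part that bears it (a point fixed in the world has none). Each returns a list of dicts, best first, with "confidence" (0 to 1); they miss things now and then, are a little off and sometimes report something else, mostly with a low value. They report only what shows in the picture. A call takes as long as a camera call.
- models.boxes_of(name, camera): "extent" ([centre column, centre row, width, height] in pixels, round what is visible of it).
- models.silhouettes(name, camera): "pixels" (420x560 bool, what is visible of it) and "extent" ([centre column, centre row, width, height] in pixels, round what is visible of it).
The state is a dict: "t": time; "q": joint angles; "qd": joint speeds; "joint_efforts": joint torques, N m; "eef_pos": TCP position; "ee_rot": TCP orientation; "force": force on the tool from outside, world axes, zero at the start; "moment": the same for the moment, N m; "width": finger opening in m; "gripper_force": force on a finger pad.
Only numpy, scipy, OpenCV 4.12 (cv2) and the standard library are available. Lean on these libraries where they do the work, as an engineer would, in place of code of your own. Each camera call takes 0.05 s, during which the arm holds its last target. There are 200 camera calls.

## Task

First gather the stray blue hair beads from the counter into the white cup with the others; then hold the cup over the slate-grey soaking bowl and pour all the beads into it, and stand the empty cup upright on the counter. Then pick up the stubby brush, dip its bristles well down into the small steel dip jar, and stand it on its bristles on the floor of the upper tray. Leave the comb, tweezers, trimmer and tin where they are.

Things in the scene. Friction and masses are not known exactly. Their poses are not given: they have to be found in the camera images.
- cup: white plastic cup, open top, tapering: outer diameter 54 mm at the foot, 67 mm at the rim (63 mm at 58 mm height), 85 mm tall, wall 2.5 mm, floor 4 mm thick, 120 g. Origin: centre of its underside; z up along its axis. Holds 2 to 4 of the beads at the start, loose; stands upright on the counter
- cup_mouth (a point): centre of the cup's mouth, level with its rim, 85 mm above its underside
- bowl: round slate-grey ceramic soaking bowl, empty, fixed to the counter: rim diameter 150 mm, foot diameter 90 mm, 55 mm tall, wall 5 mm, floor 6 mm thick. Origin: centre of its underside
- jar: small open steel dip jar, a straight cylinder, empty, fixed to the counter: outer diameter 84 mm, inner 78 mm, 60 mm tall, floor 5 mm thick. Origin: centre of its underside; z up
- brush: stubby cleaning brush that stands by itself on its flat round bristles (rigid here): bristle head diameter 40 mm from 0 to 22 mm height, black collar diameter 33 mm up to 30 mm, then an upright round wooden handle of diameter 22 mm up to 85 mm; 90 g. Origin: centre of the flat underside of the bristles; z up along the handle
- trays: two stacked slate-grey ceramic trays, fixed. The lower tray is 170 mm (its x) by 360 mm (its y), 28 mm tall; the upper one, 170 by 220 mm, stands on the lower one's rim and reaches from y = -180 to +40 mm in this frame, its floor 33 mm and its rim 53 mm above the counter, walls 5 mm. Origin: centre of the lower tray's underside
- upper_tray (a point): point on the floor of the upper tray in the middle of its free part (65 mm from the outer face of its -y end wall: trays frame x 0, y -115 mm), with some 60 mm free around it
- comb: red plastic comb, 150 x 28 x 5 mm, lying along x of the upper tray at its +y side; leave alone. Origin: centre of its underside
- tweezers: steel tweezers, 95 x 14 x 8 mm, lying along x in the upper tray beside the comb; leave alone. Origin: underside, middle
- trimmer: silver hair trimmer, 132 x 40 x 33 mm, lying in the open part of the lower tray; leave alone. Origin: underside, middle
- tin: small aluminium tin with its screw lid closed, diameter 58 mm, 32 mm tall, on the counter; leave alone. Origin: centre of its underside
- bead1: blue plastic hair bead, a chunky short cylinder of diameter 19 mm and length 17 mm (dark dots on its ends look like the hole), 12 g. Origin: its centre; z along its axis. In the cup at the start, or absent
- bead2: blue plastic hair bead, a chunky short cylinder of diameter 19 mm and length 17 mm (dark dots on its ends look like the hole), 12 g. Origin: its centre; z along its axis. In the cup at the start, or absent
- bead3: blue plastic hair bead, a chunky short cylinder of diameter 19 mm and length 17 mm (dark dots on its ends look like the hole), 12 g. Origin: its centre; z along its axis. In the cup at the start, or absent
- bead4: blue plastic hair bead, a chunky short cylinder of diameter 19 mm and length 17 mm (dark dots on its ends look like the hole), 12 g. Origin: its centre; z along its axis. In the cup at the start, or absent
- bead5: blue plastic hair bead, a chunky short cylinder of diameter 19 mm and length 17 mm (dark dots on its ends look like the hole), 12 g. Origin: its centre; z along its axis. Stray: stands on end on the counter at the start, its centre 8.5 mm up, or absent
- bead6: blue plastic hair bead, a chunky short cylinder of diameter 19 mm and length 17 mm (dark dots on its ends look like the hole), 12 g. Origin: its centre; z along its axis. Stray: stands on end on the counter at the start, its centre 8.5 mm up, or absent
- bead7: blue plastic hair bead, a chunky short cylinder of diameter 19 mm and length 17 mm (dark dots on its ends look like the hole), 12 g. Origin: its centre; z along its axis. Stray: stands on end on the counter at the start, its centre 8.5 mm up, or absent
- bead8: blue plastic hair bead, a chunky short cylinder of diameter 19 mm and length 17 mm (dark dots on its ends look like the hole), 12 g. Origin: its centre; z along its axis. Stray: stands on end on the counter at the start, its centre 8.5 mm up, or absent
- bead9: blue plastic hair bead, a chunky short cylinder of diameter 19 mm and length 17 mm (dark dots on its ends look like the hole), 12 g. Origin: its centre; z along its axis. Stray: stands on end on the counter at the start, its centre 8.5 mm up, or absent

How it is judged:
On the way, in this order (a step that is already met when the one before it is completed fails the run):
1. all the beads are in the upright cup (z of bead1 in the frame of cup between 0 and 0.085 m and horizontal distance between each of bead1, bead2, bead3, bead4, bead5, bead6, bead7, bead8, bead9 and cup below 0.032 m and z of bead2 in the frame of cup between 0 and 0.085 m and z of bead3 in the frame of cup between 0 and 0.085 m and z of bead4 in the frame of cup between 0 and 0.085 m and z of bead5 in the frame of cup between 0 and 0.085 m and z of bead6 in the frame of cup between 0 and 0.085 m and z of bead7 in the frame of cup between 0 and 0.085 m and z of bead8 in the frame of cup between 0 and 0.085 m and z of bead9 in the frame of cup between 0 and 0.085 m and angle between cup's own z axis and vertical below 0.3 rad), for 0.2 s.
2. the cup is tipped over the bowl, its mouth above the bowl (angle between cup's own z axis and vertical above 1.2 rad and horizontal distance between cup_mouth and bowl below 0.09 m and height (world z) of cup_mouth above 0.05 m), for 0.2 s.
3. the held brush is dipped into the jar, bristles at least 15 mm below the rim (z of brush in the frame of jar below 0.045 m and horizontal distance between brush and jar below 0.035 m and contact force between the fingers and brush above 0.5 N), for 0.2 s.
At the end, for the whole second after the job is handed in: every bead lies in the bowl (within 68 mm of its axis and not above 60 mm height); the empty cup stands upright (within 0.1 rad) on the counter; the brush stands on its bristles (within 0.12 rad) on the floor of the upper tray; cup and brush are at rest (horizontal distance between each of bead1, bead2, bead3, bead4, bead5, bead6, bead7, bead8, bead9 and bowl below 0.068 m and height (world z) of each of bead1, bead2, bead3, bead4, bead5, bead6, bead7, bead8, bead9 below 0.06 m and angle between cup's own z axis and vertical below 0.1 rad and height (world z) of cup below 0.006 m and linear speed of each of cup, brush below 0.02 m/s and angle between brush's own z axis and vertical below 0.12 rad and height (world z) of brush between 0.028 and 0.038 m and x of brush in the frame of trays between -0.08 and 0.08 m and y of brush in the frame of trays between -0.175 and 0.035 m); the robot touches nothing.
It fails at once if the comb is disturbed (moved more than 30 mm) (distance of comb from where it was at the start of the episode above 0.03 m).
It fails at once if the tweezers is disturbed (moved more than 30 mm) (distance of tweezers from where it was at the start of the episode above 0.03 m).
It fails at once if the trimmer is disturbed (moved more than 30 mm) (distance of trimmer from where it was at the start of the episode above 0.03 m).
It fails at once if the tin is disturbed (moved more than 30 mm) (distance of tin from where it was at the start of the episode above 0.03 m).
Of bead1, bead2, bead3, bead4 only 2 to 4 are there at a start; the rules pass over those that are not, and their reading is None.
Of bead5, bead6, bead7, bead8, bead9 only 3 to 5 are there at a start; the rules pass over those that are not, and their reading is None.
At some moment in a run one of cup, brush may be knocked a few centimetres aside while the robot is not near it.
It also fails if it takes over 210 s, if anything falls off the work surface, if the arm or the gripper's body presses on something with over 40 N, if the wrist force passes 120 N, or if a joint passes its speed limit or range.

## Working session

There is one attempt and no reset: what is moved stays moved. The work goes in short steps, Python scripts to look and compute and a tool call to move; the robot and the scene stay as the last step left them, time stands still between calls to the robot, and variables do not carry over. Pictures are saved under pics/ and viewed, at most 14 in all, crops included, and the job is handed in when it is done.

Besides the shell and the picture viewer there is one more tool, called after ">>>" by a JSON object that holds its "api" and its "payload", one argument or row to a line. play_rows: Moves the arm, as the interface text tells. Shifts and turns lie within -1 to 1; 1 stands for 25 mm of shift or 0.15 rad of turn. Its arguments: {"type":"object","properties":{"travel":{"type":"array","items":{"type":"array","items":{"type":"number"}}},"twist":{"type":"array","items":{"type":"number"}},"fingers":{"type":"number"},"newtons":{"type":"number"}},"required":["travel","twist"]}

```bash
mkdir -p pics; ls; cat > h.py <<'E'
import numpy as np, cv2
from station import arm, imaging, models
def grab(n,save=None):
    f=imaging.grab_frame(n)
    if save: cv2.imwrite('pics/'+save,f['pixels'][:,:,::-1])
    return f
def ray(f,u,v,z):
    d=np.array(f['R']).T@np.array([(u-f['cx'])/f['fx'],(v-f['cy'])/f['fy'],1.])
    c=-np.array(f['R']).T@np.array(f['t'])
    return c+d*(z-c[2])/d[2]
def proj(f,X):
    p=np.array(f['R'])@np.array(X)+f['t']
    return np.array([f['fx']*p[0]/p[2]+f['cx'],f['fy']*p[1]/p[2]+f['cy']])
E
python3 - <<'E'
from h import *
np.set_printoptions(precision=4,suppress=True)
s=arm.get_state();print(s)
for n in['scene','top']:
    f=grab(n,n+'0.png');print(n,-np.array(f['R']).T@f['t'],f['fx'],f['R'])
    for o in['cup','bowl','jar','brush','trays','comb','tin','trimmer','bead5']:
        for b in models.boxes_of(o,n)[:9]:
            u,v,w,h=b['extent'];print(o,round(b['confidence'],2),np.round(b['extent'],1),ray(f,u,v,0.0085)[:2])
E
```

```text
pics
{'t': 0.0, 'q': array([ 1.4961,  0.3594,  0.011 , -0.0004, -1.2241, -0.2881]), 'qd': array([ 0.0005, -0.0008,  0.0005,  0.0001, -0.0002,  0.0006]), 'joint_efforts': array([ -0.0009, -58.272 ,  29.3045,   6.9972,   0.0071,  -0.0002]), 'eef_pos': array([0.2394, 0.6306, 0.2446]), 'ee_rot': array([ 3.14  , -0.0001, -0.3629]), 'force': array([ 0.6883, -0.0625,  0.2028]), 'moment': array([-0.0199, -0.0226, -0.0155]), 'gripper_force': 0.0, 'width': 0.08773213464541803}
scene [1.0957 0.7136 0.6532] 399.3088493623073 [[-0.809   0.5874  0.0213]
 [ 0.3163  0.4658 -0.8264]
 [-0.4953 -0.6619 -0.5626]]
cup 0.64 [217.1 175.2  19.7  27.5] [ 0.5874 -0.3227]
bowl 0.74 [246.6 217.6  57.9  45. ] [ 0.6337 -0.0664]
jar 0.72 [320.2 211.2   2.9   7.6] [0.4436 0.0249]
jar 0.57 [243.6 155.3  27.1  29.4] [ 0.4408 -0.3977]
jar 0.57 [214.8 175.2  20.7  34.7] [ 0.5936 -0.3269]
brush 0.8 [273.5 172.3  11.7  29. ] [ 0.4236 -0.2365]
trays 0.72 [339.1 318.2 188.6 160.2] [0.6648 0.3436]
comb 0.96 [337.7 304.8  56.2  39.1] [0.6425 0.315 ]
tin 0.9 [192.1 213.9  23.4  24.1] [ 0.75   -0.1672]
trimmer 0.67 [372.4 337.
[... 269 characters left out ...]
.2013] 449.07375184243756 [[ 0.0156 -0.9996  0.0226]
 [-0.9862 -0.0191 -0.1645]
 [ 0.1649 -0.0197 -0.9861]]
cup 0.55 [401.6 201.6  30.1  27.1] [ 0.6134 -0.2865]
bowl 0.76 [311.3 184.8  53.6  51.6] [ 0.655  -0.0406]
jar 0.66 [431.2 257.5  41.4  34.4] [ 0.4635 -0.3616]
brush 0.5 [368.1 262.5  19.   16.2] [ 0.4475 -0.1926]
trays 0.78 [178.8 182.6 139.2  79.9] [0.6537 0.3182]
comb 0.9 [171.8 179.9  16.6  57. ] [0.6607 0.3374]
trimmer 0.78 [139.2 186.1  16.3  52.3] [0.6418 0.4238]
trimmer 0.29 [399.9 199.   36.7  32. ] [ 0.6205 -0.282 ]
bead5 0.62 [284.8 264.5   2.3   1.3] [0.4386 0.0282]
bead5 0.54 [329.2 270.4   9.    9.4] [ 0.4251 -0.0892]
bead5 0.49 [401.2 201.2   5.7   1.6] [ 0.6144 -0.2854]
```

```bash
python3 - <<'E'
import cv2
a=cv2.imread('pics/top0.png')[120:330,80:480];cv2.imwrite('pics/top0c.png',cv2.resize(a,(800,420),interpolation=cv2.INTER_CUBIC))
E
```

```text
(no output)
```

View pics/top0c.png

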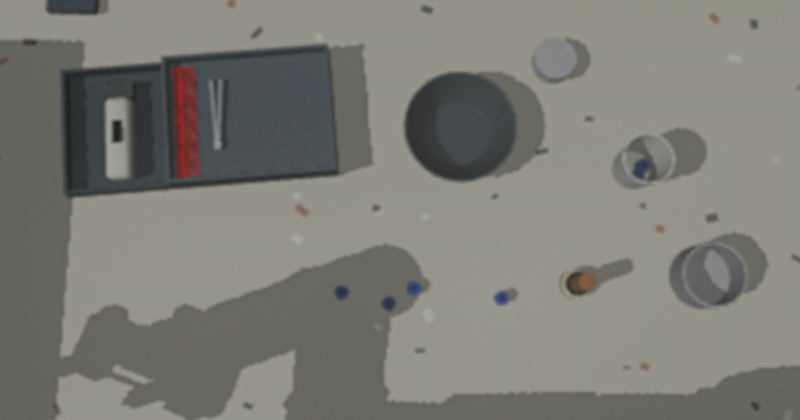

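View pics/scene0.png

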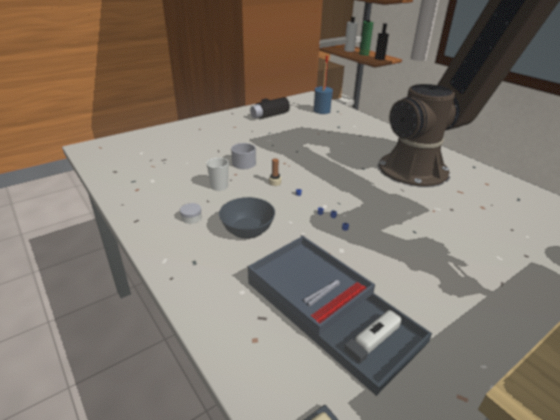

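Top view (crop coordinates): stray beads at (342,293), (389,303), (414,288) and (502,298). The cup with beads is at (648,158), jar at (712,275), brush at (580,283), bowl at (460,125) and tin at (555,60). The upper tray's free end is on the right, at about (290,110). The scene view shows the same four strays.

```bash
cat >> h.py <<'E'
from scipy.optimize import least_squares
PROF=dict(cup=[(0,.027),(.085,.0335)],bowl=[(0,.045),(.055,.075)],jar=[(0,.042),(.06,.042)],
 brush=[(0,.02),(.022,.02),(.03,.0165),(.03,.011),(.085,.011)],tin=[(0,.029),(.032,.029)],bead=[(0,.0095),(.017,.0095)])
def pbox(f,name,xy,z0=0):
    a=np.linspace(0,2*np.pi,36,endpoint=False)
    P=np.array([proj(f,[xy[0]+r*np.cos(t),xy[1]+r*np.sin(t),z+z0]) for z,r in PROF[name] for t in a])
    return np.r_[P.min(0),P.max(0)]
def fit(name,boxes,x0,z0=0):
    """boxes: list of (frame, [c,r,w,h])"""
    def res(x): return np.concatenate([pbox(f,name,x,z0)-np.r_[e[0]-e[2]/2,e[1]-e[3]/2,e[0]+e[2]/2,e[1]+e[3]/2] for f,e in boxes])
    s=least_squares(res,x0[:2],loss='soft_l1');return s.x,res(s.x)
def blobs(f):
    h=cv2.cvtColor(f['pixels'],cv2.COLOR_RGB2HSV)
    m=((h[...,0]>108)&(h[...,0]<130)&(h[...,1]>110)&(h[...,2]>40)).astype(np.uint8)
    n,l,st,c=cv2.connectedComponentsWithStats(m)
    return [(c[i],st[i,4]) for i in range(1,n) if st[i,4]>=8]
def locate(name,frames,z0=0):
    bs=[]
    for n,f in frames.items():
        for b in models.silhouettes(name,n)[:1]: bs.append((f,b['extent']));x=ray(f,*b['extent'][:2],.03+z0)
    return fit(name,bs,x,z0) if bs else None
E
python3 - <<'E'
from h import *
np.set_printoptions(precision=4,suppress=True)
F={n:grab(n) for n in['scene','top']}
for n,f in F.items():
    for c,a in blobs(f): print(n,c,a,ray(f,*c,.0085)[:2])
for o in['cup','bowl','jar','brush','tin']:
    r=locate(o,F);print(o,r and r[0],r and np.round(r[1],1))
    for n in F: print('  ',[(round(b['confidence'],2),np.round(b['extent'],1)) for b in models.boxes_of(o,n)[:1]])
m=models.silhouettes('trays','top')[0]['pixels'].astype(np.uint8)
r=cv2.minAreaRect(np.argwhere(m)[:,::-1].astype(np.float32));print(r,[ray(F['top'],*p,.04)[:2] for p in cv2.boxPoints(r)])
for k in ('comb','tweezers','trimmer'):
  for b in models.boxes_of(k,'top')[:1]: print(k,ray(F['top'],*b['extent'][:2],.04)[:2])
E
```

```text
scene [298.4375 191.5625] 16 [ 0.4296 -0.0942]
scene [320.125 210.   ] 8 [0.4398 0.0202]
scene [333.2222 214.1111] 9 [0.4225 0.0569]
scene [345.2857 226.3571] 14 [0.4345 0.1189]
top [286.8571 263.8095] 21 [0.4405 0.0228]
top [330.5263 268.6316] 19 [ 0.4298 -0.0927]
cup [ 0.6111 -0.2718] [ 1.9 -3.8  0.5  0.1 -0.8 -0.4  1.6 -2.6]
   [(0.63, array([215.4, 176. ,  23.9,  28.2]))]
   [(0.93, array([400. , 199.4,  32.6,  25.1]))]
bowl [ 0.651  -0.0346] [ 1.3 -0.1  0.3 -4.3 -2.7 -4.3  2.7 -0.4]
   [(0.86, array([247. , 218.4,  53.6,  46.3]))]
   [(0.78, array([309.6, 185.9,  54.6,  52.7]))]
jar [ 0.4596 -0.3577] [ 2.7 -2.9  2.2 -2.2 -1.  -1.1  2.  -1.4]
   []
   [(0.64, array([432.5, 257.9,  36.2,  33.8]))]
brush [ 0.4469 -0.1766] [ -42.3 -124.7  -81.2 -135.5   -6.6    1.1   -0.9    0.2]
   [(0.79, array([273.2, 171.9,   9.9,  26.8]))]
   [(0.51, array([367.5, 261.6,  14.7,  17.8]))]
tin [ 0.7502 -0.1651] [-0.3 -1.4  2.  -3.6 -0.3 -1.3 -0.3 -0.4]
   [(0.64, array([191.8, 214.5,  20.5,  22.4]))]
   [(0.71, array([357.9, 149.2,  20.5,  21.7]))]
((177.85214233398438, 180.1518096923828), (66.70687866210938, 137.00228881835938), 85.42607879638672) [array([0.7248, 0.5054]), array([0.7632, 0.1448]), array([0.5827, 0.1254]), array([0.5473, 0.4775])]
comb [0.6514 0.3333]
```

```bash
cat >> h.py <<'E'
def blobs(f,th=18):
    p=f['pixels'].astype(int);m=((p[...,2]-p[...,0]>th)&(p[...,2]-p[...,1]>th)).astype(np.uint8)
    n,l,st,c=cv2.connectedComponentsWithStats(m)
    w=np.clip(p[...,2]-p[...,0],0,None)
    o=[]
    for i in range(1,n):
        if st[i,4]>=6:
            yy,xx=np.nonzero(l==i);k=w[yy,xx];o.append((np.array([(xx*k).sum(),(yy*k).sum()])/k.sum(),st[i,4]))
    return o
def overlay(f,items,x0,y0,w,h,s,save):
    im=cv2.resize(f['pixels'][y0:y0+h,x0:x0+w,::-1],None,fx=s,fy=s,interpolation=cv2.INTER_CUBIC)
    a=np.linspace(0,2*np.pi,49)
    for name,xy,z0 in items:
        for z,r in PROF[name]:
            P=[(proj(f,[xy[0]+r*np.cos(t),xy[1]+r*np.sin(t),z+z0])-[x0-.5,y0-.5])*s for t in a]
            cv2.polylines(im,[np.int32(P)],False,(0,255,255),1)
    cv2.imwrite('pics/'+save,im)
E
python3 - <<'E'
from h import *
np.set_printoptions(precision=4,suppress=True)
F={n:grab(n) for n in['scene','top']}
for n,f in F.items():
    for c,a in blobs(f): print(n,c,a,ray(f,*c,.0085)[:2])
it=[('cup',(.611,-.282),0),('bowl',(.651,-.0346),0),('jar',(.4596,-.358),0),('brush',(.447,-.197),0)]
overlay(F['top'],it,270,130,200,150,4,'ov1.png')
overlay(F['scene'],it,180,130,150,112,5,'ov2.png')
E
```

```text
scene [318.6165  89.563 ] 21 [-0.2722 -0.8254]
scene [327.3529  97.7863] 106 [-0.2254 -0.7043]
scene [298.5542 191.6321] 34 [ 0.4296 -0.0937]
scene [319.9214 210.1692] 32 [0.4409 0.0205]
scene [333.0752 214.1259] 29 [0.4229 0.0567]
scene [345.1696 226.202 ] 35 [0.4342 0.1182]
top [400.5349 203.8629] 30 [ 0.6071 -0.2834]
top [286.9338 263.8569] 36 [0.4404 0.0226]
top [250.4533 265.9467] 25 [0.4333 0.1185]
top [330.3832 268.6288] 33 [ 0.4298 -0.0923]
top [273.969  271.5563] 21 [0.4197 0.0564]
```

View pics/ov1.png

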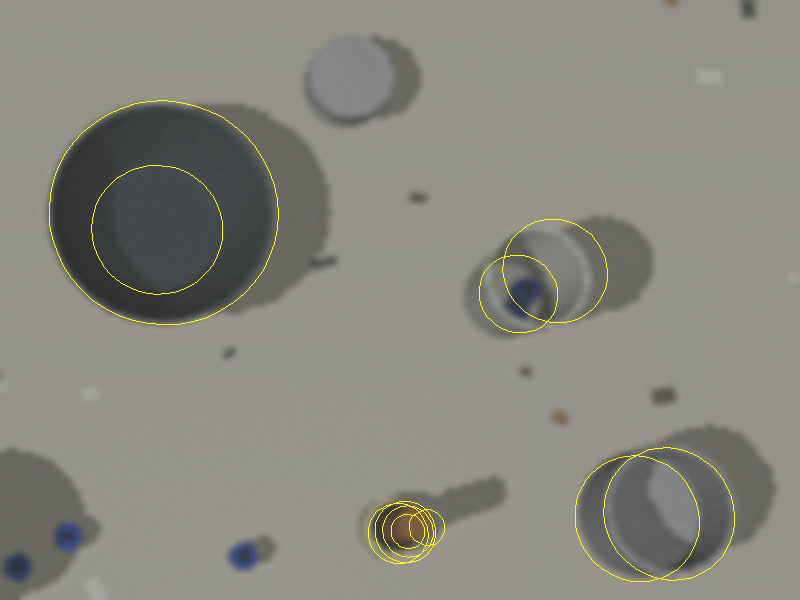

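View pics/ov2.png

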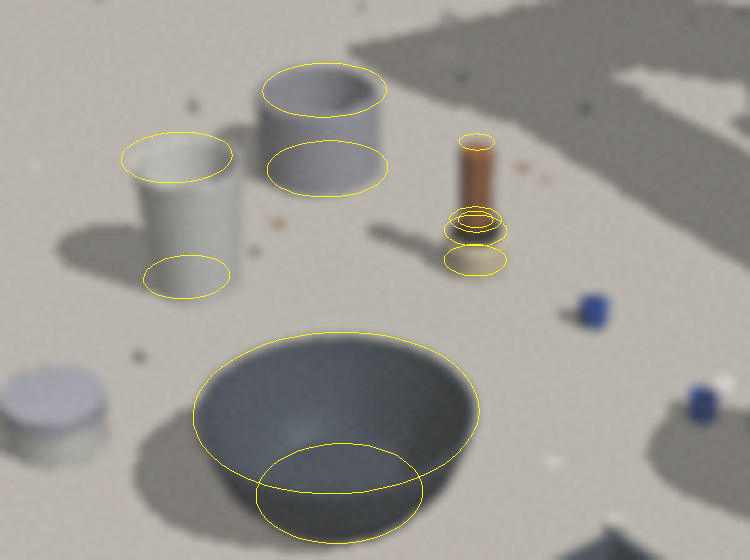

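Overlay check:
- **Bowl:** fits at (.651,-.035).
- **Jar:** fits at about (.461,-.359).
- **Cup:** drawn model must shift about +10 mm in y, giving (.6085,-.272).
- **Brush:** about (.450,-.190).

I'll turn the jaws along world x and go to the first bead.

>>> {"api": "play_rows", "payload": {
  "travel": [
    [0,0,0],
    [0,0,0],
    [0,0,0],
    [0,0,0],
    [0,0,0],
    [0,0,0],
    [0,0,0],
    [0,0,0]
  ],
  "twist": [1,1,1,1,1,1,1,1],
  "fingers": 0.5,
  "newtons": 12
}}

```text
t: 3.4
eef_pos: [0.2396, 0.631, 0.2456]
ee_rot: [-3.142, -0.0, -1.568]
force: [-0.6, -0.5, -0.6]
width: 0.0435
gripper_force: 0.0
```

>>> {"api": "play_rows", "payload": {
  "travel": [
    [0.97,-0.37,0],
    [0.97,-0.37,0],
    [0.97,-0.37,0],
    [0.97,-0.37,0],
    [0.97,-0.37,0],
    [0.97,-0.37,0],
    [0.97,-0.37,0],
    [0.97,-0.37,0]
  ],
  "twist": [0.05,0,0,0,0,0,0,0]
}}

```text
t: 4.4
eef_pos: [0.3144, 0.4356, 0.2456]
ee_rot: [-3.142, 0.0, -1.57]
force: [0.5, 0.9, 0.4]
width: 0.0436
gripper_force: 0.0
```

>>> {"api": "play_rows", "payload": {
  "travel": [
    [0.97,-0.37,0],
    [0.97,-0.37,0],
    [0.97,-0.37,0],
    [0.97,-0.37,0],
    [0.97,-0.37,0],
    [0.97,-0.37,0],
    [0.97,-0.37,0],
    [0.97,-0.37,0]
  ],
  "twist": [0,0,0,0,0,0,0,0]
}}

```text
t: 5.4
eef_pos: [0.3883, 0.2415, 0.2456]
ee_rot: [-3.141, 0.0, -1.57]
force: [-0.9, 0.6, -0.8]
width: 0.0441
gripper_force: 0.0
```

>>> {"api": "play_rows", "payload": {
  "travel": [
    [0.97,-0.37,0.6],
    [0.97,-0.37,0.6],
    [0.97,-0.37,0.6],
    [0.97,-0.37,0.6],
    [0.97,-0.37,0.6],
    [0,0,0],
    [0,0,0]
  ],
  "twist": [0,0,0,0,0,0,0]
}}

```text
t: 6.28
eef_pos: [0.4345, 0.1217, 0.1709]
ee_rot: [-3.141, 0.0, -1.571]
force: [0.3, -0.2, -0.5]
width: 0.0438
gripper_force: 0.0
```

>>> {"api": "play_rows", "payload": {
  "travel": [
    [0.13,0,1],
    [0,0,1],
    [0,0,1],
    [0,0,1],
    [0,0,1],
    [0,0,0.95],
    [0,0,0]
  ],
  "twist": [0,0,0,0,0,0,0]
}}

```text
t: 7.15
eef_pos: [0.4339, 0.119, 0.0213]
ee_rot: [3.14, -0.001, -1.569]
force: [0.3, -0.5, 0.1]
width: 0.0438
gripper_force: 0.0
```

>>> {"api": "play_rows", "payload": {
  "travel": [
    [0,0,0],
    [0,0,0],
    [0,0,0],
    [0,0,0],
    [0,0,0]
  ],
  "twist": [0,0,0,0,0],
  "fingers": 0
}}

```text
t: 7.78
eef_pos: [0.4346, 0.119, 0.0225]
ee_rot: [-3.141, 0.001, -1.57]
force: [-2.9, 0.4, 6.9]
width: 0.0185
gripper_force: 12.0
```

>>> {"api": "play_rows", "payload": {
  "travel": [
    [0,0,-1],
    [0,0,-1],
    [0,0,-1],
    [0,0,-1],
    [0,0,-0.2],
    [0,0,0]
  ],
  "twist": [0,0,0,0,0,0]
}}

```text
t: 8.52
eef_pos: [0.4341, 0.1186, 0.1267]
ee_rot: [-3.141, 0.0, -1.571]
force: [0.1, 0.1, -0.7]
width: 0.0185
gripper_force: 12.0
```

>>> {"api": "play_rows", "payload": {
  "travel": [
    [0.97,-0.44,0],
    [0.97,-0.44,0],
    [0.97,-0.44,0],
    [0.97,-0.44,0],
    [0.97,-0.44,0],
    [0.97,-0.44,0],
    [0.97,-0.44,0],
    [0.97,-0.44,0]
  ],
  "twist": [0,0,0,0,0,0,0,0]
}}

```text
t: 9.52
eef_pos: [0.5219, -0.0762, 0.1253]
ee_rot: [3.139, -0.0, -1.571]
force: [0.1, 0.3, 0.6]
width: 0.0186
gripper_force: 12.0
```

>>> {"api": "play_rows", "payload": {
  "travel": [
    [0.97,-0.44,0],
    [0.97,-0.44,0],
    [0.97,-0.44,0],
    [0.97,-0.44,0],
    [0.97,-0.44,0],
    [0.97,-0.44,0],
    [0.97,-0.44,0],
    [0.97,-0.44,0]
  ],
  "twist": [0,0,0,0,0,0,0,0]
}}

```text
t: 10.52
eef_pos: [0.61, -0.2698, 0.1247]
ee_rot: [3.139, 0.001, -1.571]
force: [0.3, -0.0, -0.4]
width: 0.0183
gripper_force: 12.0
```

```bash
python3 - <<'E'
from h import *
print(arm.get_state()['eef_pos'])
f=grab('scene'); g=grab('top')
a=np.vstack([cv2.resize(x['pixels'][r:r+90,c:c+120,::-1],None,fx=3.3,fy=3.3,interpolation=cv2.INTER_CUBIC) for x,r,c in((f,120,160),)])
p=f
overlay(f,[('cup',(.6085,-.272),0)],150,110,120,90,5,'d1.png')
E
```

```text
[ 0.60998906 -0.26983886  0.12472492]
```

View pics/d1.png

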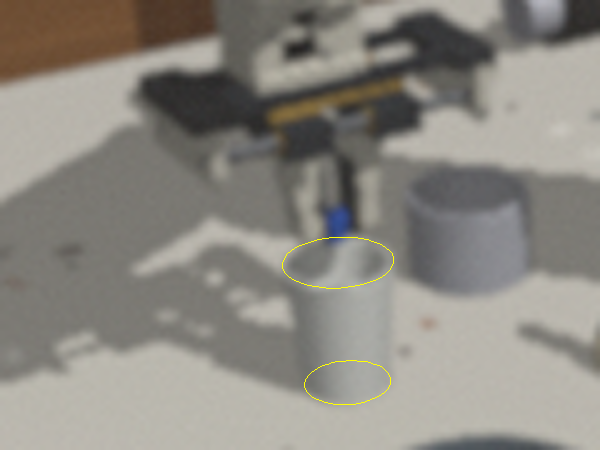

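Overlay matches the cup, and the bead hangs over the mouth at about (338,225). Lowering a little and releasing.

>>> {"api": "play_rows", "payload": {
  "travel": [
    [0,0,0.45],
    [0,0,0]
  ],
  "twist": [0,0]
}}

```text
t: 10.88
eef_pos: [0.609, -0.2683, 0.1134]
ee_rot: [3.138, 0.001, -1.57]
force: [-1.0, 0.8, 0.2]
width: 0.0181
gripper_force: 12.0
```

>>> {"api": "play_rows", "payload": {
  "travel": [
    [0,0,0],
    [0,0,0],
    [0,0,0],
    [0,0,-0.5]
  ],
  "twist": [0,0,0,0],
  "fingers": 0.5
}}

```text
t: 11.38
eef_pos: [0.6098, -0.269, 0.1278]
ee_rot: [3.14, 0.0, -1.57]
force: [-0.3, 0.3, 0.8]
width: 0.0433
gripper_force: 0.0
```

```bash
python3 - <<'E'
from h import *
f=grab('scene')
for n in['scene']:
    for c,a in blobs(f): print(n,c,a,ray(f,*c,.0085)[:2])
E
```

```text
scene [326.0374487   96.75393297] 134 [-0.23012406 -0.71938686]
scene [298.52728351 191.61803084] 33 [ 0.42961672 -0.0938132 ]
scene [320.34678704 210.39723845] 37 [0.44062743 0.02206419]
scene [333.58031088 213.41761658] 37 [0.41932733 0.05486935]
```

>>> {"api": "play_rows", "payload": {
  "travel": [
    [-1,0.58,0],
    [-1,0.58,0],
    [-1,0.58,0],
    [-1,0.58,0],
    [-1,0.58,0],
    [-1,0.58,0],
    [-1,0.58,0]
  ],
  "twist": [0,0,0,0,0,0,0]
}}

```text
t: 12.3
eef_pos: [0.5089, -0.0935, 0.129]
ee_rot: [-3.14, 0.0, -1.57]
force: [-0.1, 0.5, -0.0]
width: 0.0438
gripper_force: 0.0
```

>>> {"api": "play_rows", "payload": {
  "travel": [
    [-1,0.58,0],
    [-1,0.58,0],
    [-1,0.58,0],
    [-1,0.58,0],
    [-1,0.58,0],
    [-1,0.58,0],
    [0,0,0],
    [0,0,0]
  ],
  "twist": [0,0,0,0,0,0,0,0]
}}

```text
t: 13.3
eef_pos: [0.4222, 0.0559, 0.1287]
ee_rot: [-3.14, 0.001, -1.57]
force: [-0.4, 0.9, 0.2]
width: 0.0437
gripper_force: 0.0
```

>>> {"api": "play_rows", "payload": {
  "travel": [
    [0,0,1],
    [0,0,1],
    [0,0,1],
    [0,0,1],
    [0,0,0.25],
    [0,0,0]
  ],
  "twist": [0,0,0,0,0,0]
}}

```text
t: 14.05
eef_pos: [0.422, 0.0553, 0.0219]
ee_rot: [3.141, -0.001, -1.571]
force: [-0.6, 0.6, 0.2]
width: 0.0438
gripper_force: 0.0
```

>>> {"api": "play_rows", "payload": {
  "travel": [
    [0,0,0],
    [0,0,0],
    [0,0,0],
    [0,0,0],
    [0,0,0]
  ],
  "twist": [0,0,0,0,0],
  "fingers": 0
}}

```text
t: 14.68
eef_pos: [0.4221, 0.0559, 0.0222]
ee_rot: [-3.141, 0.0, -1.57]
force: [-1.6, -0.2, 6.9]
width: 0.0186
gripper_force: 12.0
```

>>> {"api": "play_rows", "payload": {
  "travel": [
    [0,0,-1],
    [0,0,-1],
    [0,0,-1],
    [0,0,-1],
    [0,0,-0.15],
    [0,0,0]
  ],
  "twist": [0,0,0,0,0,0]
}}

```text
t: 15.42
eef_pos: [0.4216, 0.0557, 0.1253]
ee_rot: [-3.142, 0.0, -1.57]
force: [0.4, -0.2, -0.5]
width: 0.0183
gripper_force: 12.0
```

>>> {"api": "play_rows", "payload": {
  "travel": [
    [0.94,-0.535,0],
    [0.94,-0.535,0],
    [0.94,-0.535,0],
    [0.94,-0.535,0],
    [0.94,-0.535,0],
    [0.94,-0.535,0],
    [0.94,-0.535,0],
    [0.94,-0.535,0]
  ],
  "twist": [0,0,0,0,0,0,0,0]
}}

```text
t: 16.42
eef_pos: [0.5285, -0.1331, 0.1239]
ee_rot: [3.139, -0.0, -1.571]
force: [0.3, 0.4, -0.8]
width: 0.0181
gripper_force: 12.0
```

>>> {"api": "play_rows", "payload": {
  "travel": [
    [0.94,-0.535,0],
    [0.94,-0.535,0],
    [0.94,-0.535,0],
    [0.94,-0.535,0],
    [0.94,-0.535,0],
    [0.94,-0.535,0],
    [0,0,0.4],
    [0,0,0]
  ],
  "twist": [0,0,0,0,0,0,0,0]
}}

```text
t: 17.42
eef_pos: [0.6075, -0.2727, 0.1128]
ee_rot: [3.137, 0.001, -1.571]
force: [0.6, -0.1, 0.1]
width: 0.0183
gripper_force: 12.0
```

```bash
python3 - <<'E'
from h import *
f=grab('scene')
for c,a in blobs(f): print(c,a,ray(f,*c,.0085)[:2],ray(f,*c,.1)[:2])
g=grab('top')
for n in('scene','top'): print([(round(b['confidence'],2),np.round(b['extent'],1)) for b in models.boxes_of('cup',n)[:2]])
print(pbox(f,'cup',(.6085,-.272)))
E
```

```text
[325.86376569  96.53355649] 137 [-0.23158529 -0.72235379] [-0.04322205 -0.51857568]
[217.96871795 157.44102564] 33 [ 0.52445503 -0.43310683] [ 0.60552442 -0.27037735]
[298.53206651 191.62054632] 33 [ 0.42961355 -0.09379336] [0.52414241 0.02078227]
[320.37862513 210.35821697] 36 [0.44042222 0.02196442] [0.53341717 0.12011223]
[(0.91, array([216.3, 177. ,  18.5,  28.8]))]
[(0.36, array([433.1, 257.9,  41.1,  33.4]))]
[206.01377582 156.91773628 228.2888325  190.42771119]
```

>>> {"api": "play_rows", "payload": {
  "travel": [
    [0,0,0],
    [0,0,0],
    [0,0,0],
    [0,0,-0.5]
  ],
  "twist": [0,0,0,0],
  "fingers": 0.5
}}

```text
t: 18.12
eef_pos: [0.6085, -0.273, 0.1276]
ee_rot: [3.14, 0.0, -1.57]
force: [-0.2, -0.5, -1.0]
width: 0.0435
gripper_force: 0.0
```

>>> {"api": "play_rows", "payload": {
  "travel": [
    [-0.98,0.557,0],
    [-0.98,0.557,0],
    [-0.98,0.557,0],
    [-0.98,0.557,0],
    [-0.98,0.557,0],
    [-0.98,0.557,0],
    [-0.98,0.557,0],
    [-0.98,0.557,0]
  ],
  "twist": [0,0,0,0,0,0,0,0]
}}

```text
t: 19.12
eef_pos: [0.4977, -0.0765, 0.1291]
ee_rot: [-3.14, 0.0, -1.57]
force: [0.7, -0.6, -0.5]
width: 0.0435
gripper_force: 0.0
```

>>> {"api": "play_rows", "payload": {
  "travel": [
    [-0.98,0.557,0],
    [-0.98,0.557,0],
    [-0.98,0.557,0],
    [-0.98,0.557,0],
    [0,0,0],
    [0,0,0]
  ],
  "twist": [0,0,0,0,0,0]
}}

```text
t: 19.88
eef_pos: [0.4425, 0.0209, 0.1288]
ee_rot: [-3.14, 0.0, -1.57]
force: [0.4, -0.1, -0.2]
width: 0.0436
gripper_force: 0.0
```

```bash
python3 - <<'E'
from h import *
f=grab('scene')
for c,a in blobs(f): print(c,a,ray(f,*c,.0085)[:2])
E
```

```text
[298.6531477 191.8220339] 32 [ 0.4300285  -0.09265652]
[320.34876381 210.39400316] 37 [0.440612   0.02205485]
```

>>> {"api": "play_rows", "payload": {
  "travel": [
    [0,0.04,1],
    [0,0,1],
    [0,0,1],
    [0,0,1],
    [0,0,0.25],
    [0,0,0]
  ],
  "twist": [0,0,0,0,0,0]
}}

```text
t: 20.68
eef_pos: [0.4411, 0.0203, 0.0218]
ee_rot: [3.141, -0.001, -1.571]
force: [-0.2, 0.5, 0.5]
width: 0.0434
gripper_force: 0.0
```

>>> {"api": "play_rows", "payload": {
  "travel": [
    [0,0,0],
    [0,0,0],
    [0,0,0],
    [0,0,0],
    [0,0,0]
  ],
  "twist": [0,0,0,0,0],
  "fingers": 0
}}

```text
t: 21.3
eef_pos: [0.4413, 0.0209, 0.0223]
ee_rot: [-3.141, 0.0, -1.57]
force: [-2.0, 1.2, 7.1]
width: 0.0185
gripper_force: 12.0
```

>>> {"api": "play_rows", "payload": {
  "travel": [
    [0,0,-1],
    [0,0,-1],
    [0,0,-1],
    [0,0,-1],
    [0,0,-0.15],
    [0,0,0]
  ],
  "twist": [0,0,0,0,0,0]
}}

```text
t: 22.05
eef_pos: [0.4407, 0.0207, 0.1253]
ee_rot: [-3.142, 0.0, -1.57]
force: [-0.3, 0.5, -0.7]
width: 0.0185
gripper_force: 12.0
```

>>> {"api": "play_rows", "payload": {
  "travel": [
    [0.98,-0.56,0],
    [0.98,-0.56,0],
    [0.98,-0.56,0],
    [0.98,-0.56,0],
    [0.98,-0.56,0],
    [0.98,-0.56,0],
    [0.98,-0.56,0],
    [0.98,-0.56,0]
  ],
  "twist": [0,0,0,0,0,0,0,0]
}}

```text
t: 23.05
eef_pos: [0.5527, -0.176, 0.1238]
ee_rot: [3.139, 0.0, -1.571]
force: [0.5, 1.1, 0.8]
width: 0.0185
gripper_force: 12.0
```

>>> {"api": "play_rows", "payload": {
  "travel": [
    [0.98,-0.56,0],
    [0.98,-0.56,0],
    [0.98,-0.56,0],
    [0.98,-0.56,0],
    [0,0,0.4],
    [0,0,0]
  ],
  "twist": [0,0,0,0,0,0]
}}

```text
t: 23.8
eef_pos: [0.6074, -0.2727, 0.1128]
ee_rot: [3.137, 0.001, -1.571]
force: [0.8, 0.8, -0.2]
width: 0.0184
gripper_force: 12.0
```

```bash
python3 - <<'E'
from h import *
f=grab('scene')
for c,a in blobs(f): print(c,a,ray(f,*c,.0085)[:2],ray(f,*c,.1)[:2])
print([(round(b['confidence'],2),np.round(b['extent'],1)) for b in models.boxes_of('cup','scene')[:2]])
E
```

```text
[325.94178482  96.31809842] 137 [-0.23406249 -0.72460132] [-0.0453477  -0.52050425]
[217.9861839  157.57074798] 36 [ 0.5248824  -0.43219036] [ 0.60589114 -0.26959094]
[298.56432749 191.6374269 ] 34 [ 0.42959185 -0.09365995] [0.5241238  0.02089675]
[(0.85, array([216. , 175.4,  21.6,  27. ])), (0.2, array([246.6, 217.2,  57.4,  46.2]))]
```

>>> {"api": "play_rows", "payload": {
  "travel": [
    [0,0,0],
    [0,0,0],
    [0,0,0],
    [0,0,-0.5]
  ],
  "twist": [0,0,0,0],
  "fingers": 0.5
}}

```text
t: 24.4
eef_pos: [0.6084, -0.273, 0.1277]
ee_rot: [3.14, 0.0, -1.57]
force: [0.1, -0.3, -0.8]
width: 0.0432
gripper_force: 0.0
```

>>> {"api": "play_rows", "payload": {
  "travel": [
    [-0.9,0.89,0],
    [-0.9,0.89,0],
    [-0.9,0.89,0],
    [-0.9,0.89,0],
    [-0.9,0.89,0],
    [-0.9,0.89,0],
    [-0.9,0.89,0],
    [-0.9,0.89,0]
  ],
  "twist": [0,0,0,0,0,0,0,0]
}}

```text
t: 25.4
eef_pos: [0.4308, -0.0927, 0.129]
ee_rot: [-3.14, 0.0, -1.57]
force: [0.3, -0.1, -0.0]
width: 0.0439
gripper_force: 0.0
```

>>> {"api": "play_rows", "payload": {
  "travel": [
    [0,0,0],
    [0,0,0]
  ],
  "twist": [0,0]
}}

```text
t: 25.65
eef_pos: [0.4319, -0.0932, 0.129]
ee_rot: [-3.14, 0.0, -1.569]
force: [-0.2, -0.1, -0.7]
width: 0.0436
gripper_force: 0.0
```

```bash
python3 - <<'E'
from h import *
f=grab('scene')
for c,a in blobs(f): print(c,a,ray(f,*c,.0085)[:2])
E
```

```text
[326.88073836  98.49727127] 138 [-0.21649791 -0.69759732]
[298.56124853 191.63309776] 34 [ 0.42958415 -0.09368521]
```

>>> {"api": "play_rows", "payload": {
  "travel": [
    [0,0.06,1],
    [0,0,1],
    [0,0,1],
    [0,0,1],
    [0,0,0.26],
    [0,0,0]
  ],
  "twist": [0,0,0,0,0,0]
}}

```text
t: 26.45
eef_pos: [0.4297, -0.0936, 0.0215]
ee_rot: [3.141, -0.0, -1.571]
force: [-0.3, -0.5, 0.3]
width: 0.0441
gripper_force: 0.0
```

>>> {"api": "play_rows", "payload": {
  "travel": [
    [0,0,0],
    [0,0,0],
    [0,0,0],
    [0,0,0],
    [0,0,0]
  ],
  "twist": [0,0,0,0,0],
  "fingers": 0
}}

```text
t: 27.08
eef_pos: [0.4299, -0.0932, 0.022]
ee_rot: [-3.141, 0.0, -1.57]
force: [-1.2, 1.2, 6.7]
width: 0.0185
gripper_force: 12.0
```

>>> {"api": "play_rows", "payload": {
  "travel": [
    [0,0,-1],
    [0,0,-1],
    [0,0,-1],
    [0,0,-1],
    [0,0,-0.15],
    [0,0,0]
  ],
  "twist": [0,0,0,0,0,0]
}}

```text
t: 27.82
eef_pos: [0.4293, -0.0932, 0.1251]
ee_rot: [-3.141, 0.0, -1.57]
force: [-0.4, -0.1, -0.3]
width: 0.0181
gripper_force: 12.0
```

>>> {"api": "play_rows", "payload": {
  "travel": [
    [0.9,-0.89,0],
    [0.9,-0.89,0],
    [0.9,-0.89,0],
    [0.9,-0.89,0],
    [0.9,-0.89,0],
    [0.9,-0.89,0],
    [0.9,-0.89,0],
    [0.9,-0.89,0]
  ],
  "twist": [0,0,0,0,0,0,0,0]
}}

```text
t: 28.82
eef_pos: [0.6075, -0.2738, 0.1232]
ee_rot: [3.139, 0.001, -1.571]
force: [0.4, 0.5, 0.5]
width: 0.0182
gripper_force: 12.0
```

>>> {"api": "play_rows", "payload": {
  "travel": [
    [0,0,0.4],
    [0,0,0]
  ],
  "twist": [0,0]
}}

```text
t: 29.08
eef_pos: [0.6058, -0.2727, 0.1125]
ee_rot: [3.137, 0.001, -1.571]
force: [0.2, -0.3, -0.9]
width: 0.0182
gripper_force: 12.0
```

```bash
python3 - <<'E'
from h import *
f=grab('scene')
for c,a in blobs(f): print(c,a,ray(f,*c,.0085)[:2],ray(f,*c,.1)[:2])
print([(round(b['confidence'],2),np.round(b['extent'],1)) for b in models.boxes_of('cup','scene')[:2]])
E
```

```text
[318.74867444  89.59915164] 21 [-0.27242619 -0.82460144] [-0.07826699 -0.6063128 ]
[327.34393002  97.81075315] 107 [-0.22514908 -0.70401739] [-0.03769923 -0.50284149]
[218.46300833 157.36354728] 38 [ 0.52272891 -0.43267888] [ 0.60404325 -0.27001013]
[(0.97, array([217.1, 176.1,  20.3,  28.6]))]
```

>>> {"api": "play_rows", "payload": {
  "travel": [
    [0,0,0],
    [0,0,0],
    [0,0,0],
    [0,0,-1],
    [0,0,-0.5]
  ],
  "twist": [0,0,0,0,0],
  "fingers": 0.5
}}

```text
t: 29.8
eef_pos: [0.6082, -0.2733, 0.1543]
ee_rot: [-3.14, -0.001, -1.57]
force: [0.2, 0.7, 0.2]
width: 0.0438
gripper_force: 0.0
```

>>> {"api": "play_rows", "payload": {
  "travel": [
    [0,0,0],
    [0,0,0],
    [0,0,0],
    [0,0,0]
  ],
  "twist": [0,0,0,0],
  "fingers": 1
}}

```text
t: 30.3
eef_pos: [0.6074, -0.2731, 0.1522]
ee_rot: [3.141, 0.0, -1.57]
force: [0.5, 0.3, -0.1]
width: 0.0784
gripper_force: 0.0
```

```bash
python3 - <<'E'
from h import *
f=grab('scene');g=grab('top')
print(arm.get_state()['eef_pos'])
for c,a in blobs(f)+blobs(g): print(c,a)
overlay(f,[('cup',(.6085,-.272),0),('brush',(.45,-.19),0)],160,110,150,112,5,'e1.png')
E
```

```text
[ 0.60745921 -0.27319852  0.15240339]
[318.72       89.5025641] 22
[327.39109559  97.54517678] 105
```

View pics/e1.png

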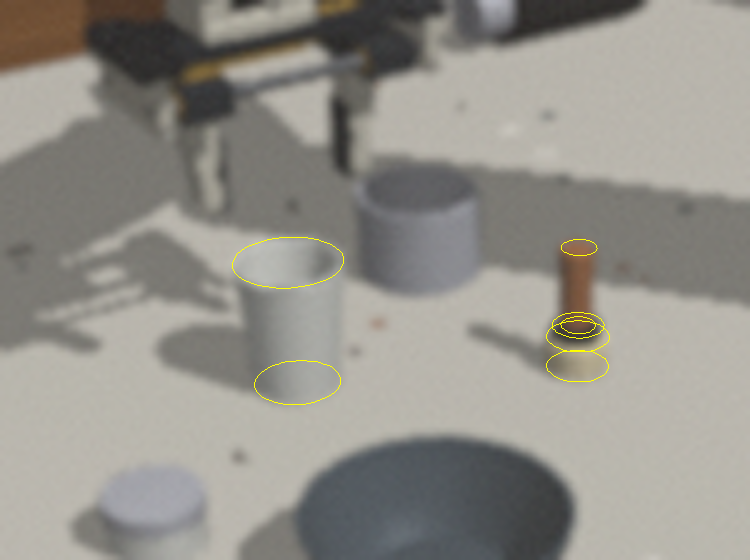

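All strays are gone from the counter and the cup is upright. The outlines fit both the cup and the brush, so now I'll grip the cup.

>>> {"api": "play_rows", "payload": {
  "travel": [
    [0,0,1],
    [0,0,1],
    [0,0,1],
    [0,0,0.8],
    [0,0,0],
    [0,0,0]
  ],
  "twist": [0,0,0,0,0,0]
}}

```text
t: 31.15
eef_pos: [0.6081, -0.2734, 0.0586]
ee_rot: [-3.141, -0.0, -1.57]
force: [1.0, -0.2, 0.2]
width: 0.088
gripper_force: 0.0
```

>>> {"api": "play_rows", "payload": {
  "travel": [
    [0,0,0],
    [0,0,0],
    [0,0,0],
    [0,0,0],
    [0,0,0]
  ],
  "twist": [0,0,0,0,0],
  "fingers": 0,
  "newtons": 12
}}

```text
t: 31.78
eef_pos: [0.6083, -0.2734, 0.0585]
ee_rot: [-3.14, -0.0, -1.57]
force: [0.8, 0.9, 4.5]
width: 0.0665
gripper_force: 12.0
```

>>> {"api": "play_rows", "payload": {
  "travel": [
    [0,0,-0.8],
    [0,0,-0.8],
    [0,0,0]
  ],
  "twist": [0,0,0]
}}

```text
t: 32.15
eef_pos: [0.608, -0.2733, 0.0987]
ee_rot: [-3.14, -0.0, -1.57]
force: [0.1, 0.0, -1.7]
width: 0.0669
gripper_force: 12.0
```

The grip width of 67 mm means the pads bear on the rim. I'll regrip with the rim low between the pads so the cup can swing freely about it. The foot can then be pushed on the bowl rim to tip the cup.

>>> {"api": "play_rows", "payload": {
  "travel": [
    [0,0,0.8],
    [0,0,0.79],
    [0,0,0]
  ],
  "twist": [0,0,0]
}}

```text
t: 32.52
eef_pos: [0.6063, -0.2729, 0.0559]
ee_rot: [3.138, 0.001, -1.571]
force: [0.2, 0.4, -2.2]
width: 0.0661
gripper_force: 12.0
```

>>> {"api": "play_rows", "payload": {
  "travel": [
    [0,0,0],
    [0,0,0],
    [0,0,-0.6],
    [0,0,-0.6],
    [0,0,0]
  ],
  "twist": [0,0,0,0,0],
  "fingers": 1
}}

```text
t: 33.15
eef_pos: [0.609, -0.2735, 0.0908]
ee_rot: [-3.137, -0.001, -1.57]
force: [-0.5, -0.2, -0.8]
width: 0.0878
gripper_force: 0.0
```

>>> {"api": "play_rows", "payload": {
  "travel": [
    [0,0,0],
    [0,0,0],
    [0,0,0],
    [0,0,0],
    [0,0,0]
  ],
  "twist": [0,0,0,0,0],
  "fingers": 0,
  "newtons": 12
}}

```text
t: 33.78
eef_pos: [0.6074, -0.2731, 0.0876]
ee_rot: [3.141, 0.0, -1.57]
force: [0.1, 0.1, -2.7]
width: 0.0665
gripper_force: 12.0
```

>>> {"api": "play_rows", "payload": {
  "travel": [
    [0,0,-0.5],
    [0,0,-0.5],
    [0,0,-0.6],
    [0,0,-0.6],
    [0,0,0]
  ],
  "twist": [0,0,0,0,0]
}}

```text
t: 34.4
eef_pos: [0.6086, -0.2735, 0.1453]
ee_rot: [-3.138, -0.001, -1.57]
force: [0.3, -0.2, -2.4]
width: 0.0664
gripper_force: 12.0
```

```bash
python3 - <<'E'
from h import *
f=grab('scene')
z=arm.get_state()['eef_pos'];print(z)
overlay(f,[('cup',z[:2],z[2]-.09)],160,100,120,90,6,'g1.png')
E
```

```text
[ 0.60797437 -0.27321911  0.14403323]
```

View pics/g1.png

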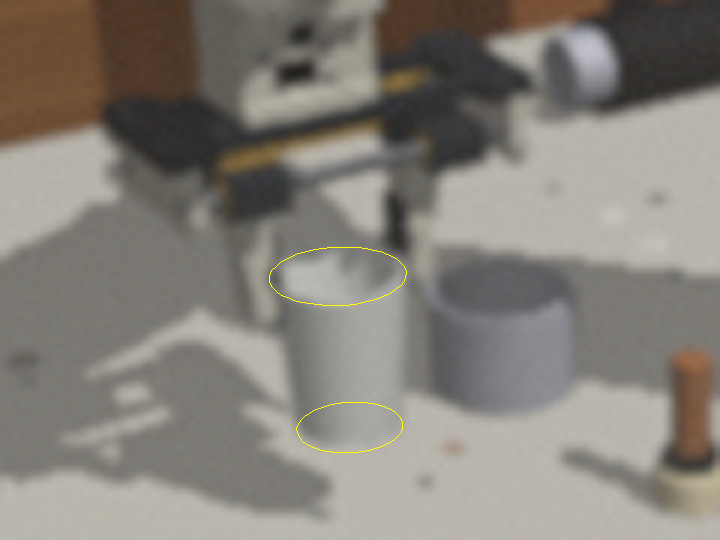

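>>> {"api": "play_rows", "payload": {
  "travel": [
    [-0.84,-0.29,0],
    [-0.84,-0.29,0],
    [-0.84,-0.29,0],
    [-0.84,-0.29,0.3],
    [-0.84,-0.29,0.3],
    [-0.84,-0.29,0.26],
    [0,0,0]
  ],
  "twist": [0,0,0,0,0,0,0]
}}

```text
t: 35.33
eef_pos: [0.6513, -0.145, 0.1204]
ee_rot: [3.14, 0.0, -1.568]
force: [-0.3, 0.2, -2.6]
width: 0.0673
gripper_force: 12.0
```

>>> {"api": "play_rows", "payload": {
  "travel": [
    [-0.36,0,0],
    [-0.36,0,-0.08],
    [-0.36,0,-0.12],
    [-0.37,0,0],
    [-0.37,0,0],
    [-0.36,0,0.08],
    [-0.36,0,0.09],
    [0,0,0]
  ],
  "twist": [0,0,0,0,0,0,0,0]
}}

```text
t: 36.33
eef_pos: [0.651, -0.0829, 0.1221]
ee_rot: [3.141, 0.0, -1.569]
force: [-0.4, -0.9, -0.4]
width: 0.0671
gripper_force: 12.0
```

```bash
python3 - <<'E'
from h import *
f=grab('scene')
s=arm.get_state();print(s['eef_pos'],s['force'],s['width'])
overlay(f,[],170,100,150,112,5,'p1.png')
E
```

```text
[ 0.65107669 -0.08327237  0.12219284] [ 0.34559272 -0.90774684 -0.22061759] 0.0672738984922989
```

View pics/p1.png

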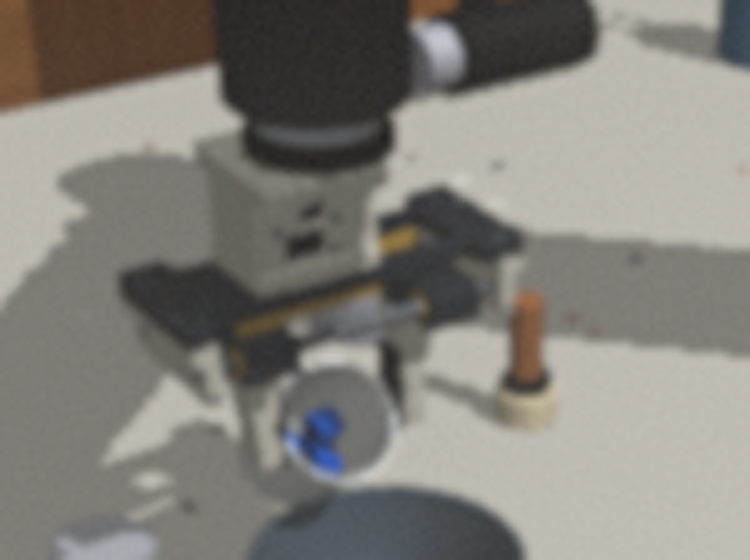

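The cup is tipped about 45° toward the bowl, with the mouth facing the camera at (340,425) and the beads inside. Continuing.

>>> {"api": "play_rows", "payload": {
  "travel": [
    [-0.31,0,0.15],
    [-0.31,0,0.15],
    [-0.27,0,0.25],
    [-0.27,0,0.26],
    [-0.19,0,0.31],
    [-0.19,0,0.32],
    [0,0,0],
    [0,0,0]
  ],
  "twist": [0,0,0,0,0,0,0,0]
}}

```text
t: 37.38
eef_pos: [0.6511, -0.045, 0.0864]
ee_rot: [-3.142, 0.0, -1.57]
force: [-1.3, 1.4, 0.3]
width: 0.0669
gripper_force: 12.0
```

>>> {"api": "play_rows", "payload": {
  "travel": [
    [-0.16,0,0.45],
    [-0.07,0,0.48],
    [0,0,0],
    [0,0,0],
    [0,0,0]
  ],
  "twist": [0,0,0,0,0]
}}

```text
t: 38.0
eef_pos: [0.6508, -0.0395, 0.0632]
ee_rot: [3.141, 0.0, -1.57]
force: [-0.7, 1.2, 0.0]
width: 0.0664
gripper_force: 12.0
```

```bash
python3 - <<'E'
from h import *
f=grab('scene');g=grab('top')
s=arm.get_state();print(s['eef_pos'],s['force'],s['width'])
for c,a in blobs(f): print(c,a,ray(f,*c,.015)[:2])
overlay(f,[],190,130,120,100,6,'p2.png')
E
```

```text
[ 0.65095484 -0.03948617  0.0632779 ] [-0.58022357  1.14942069 -1.07404455] 0.06699112092118704
[249.79779089 220.27275009] 237 [ 0.63779109 -0.04300017]
```

View pics/p2.png

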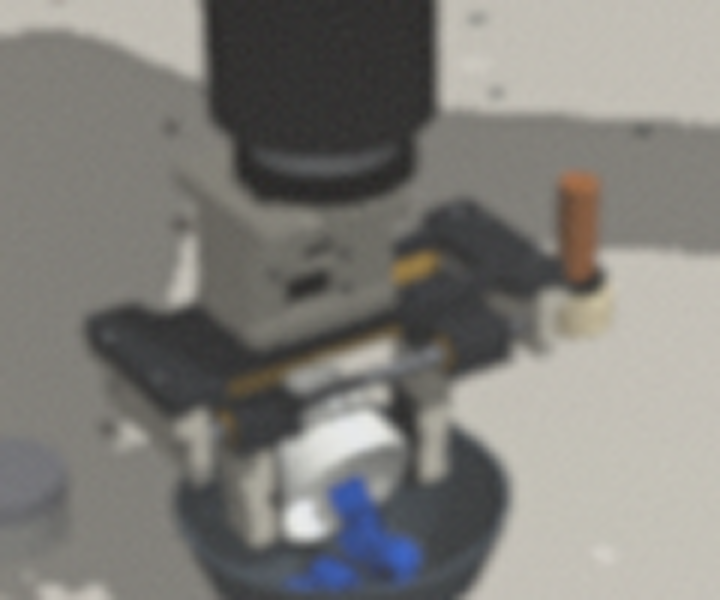

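The mouth faces down into the bowl with several beads out, but one or more may still be queued at the lip (350,495). I'll wiggle it.

>>> {"api": "play_rows", "payload": {
  "travel": [
    [0,0,-0.4],
    [-0.4,0,0],
    [0.5,0,0],
    [-0.5,0,0.3],
    [0.5,0,0],
    [-0.3,0,0.1],
    [0,0,0],
    [0,0,0]
  ],
  "twist": [0,0,0,0,0,0,0,0]
}}

```text
t: 39.1
eef_pos: [0.6509, -0.0341, 0.063]
ee_rot: [3.141, 0.0, -1.57]
force: [-0.8, 2.9, -1.0]
width: 0.0667
gripper_force: 12.0
```

>>> {"api": "play_rows", "payload": {
  "travel": [
    [0,0,-0.8],
    [0,0,-0.8],
    [0,0,0],
    [0,0,0]
  ],
  "twist": [0,0,0,0]
}}

```text
t: 39.6
eef_pos: [0.6507, -0.0345, 0.1026]
ee_rot: [3.141, 0.0, -1.571]
force: [0.6, 1.3, -0.0]
width: 0.0665
gripper_force: 12.0
```

```bash
python3 - <<'E'
from h import *
f=grab('scene');g=grab('top')
s=arm.get_state();print(s['eef_pos'],s['force'],s['width'])
for c,a in blobs(f): print(c,a,ray(f,*c,.015)[:2])
overlay(f,[],190,130,120,100,6,'p3.png')
E
```

```text
[ 0.65060104 -0.03448857  0.10220007] [ 0.52514176  0.93782018 -0.16891593] 0.0668708124924121
[326.31668901 104.83746649] 69 [-0.14222645 -0.61784558]
[251.71577903 221.86966589] 218 [ 0.63744173 -0.03383501]
```

View pics/p3.png

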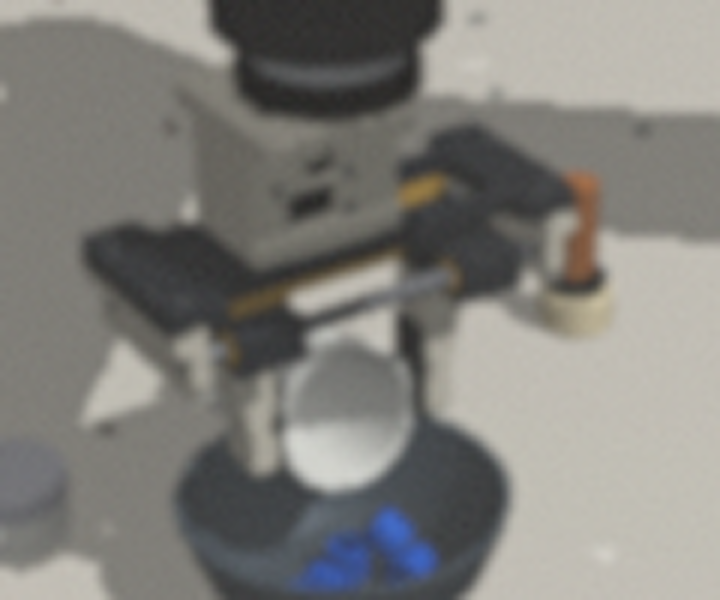

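The cup is empty and its inside is all white and grey. The beads lie in the bowl around (370,555). Now lift and return.

>>> {"api": "play_rows", "payload": {
  "travel": [
    [0,0,-1],
    [0,0,-1],
    [0,0,-1],
    [0,0,-1],
    [0,0,0]
  ],
  "twist": [0,0,0,0,0]
}}

```text
t: 40.33
eef_pos: [0.6517, -0.0344, 0.2043]
ee_rot: [-3.139, 0.0, -1.57]
force: [0.4, 1.3, -2.7]
width: 0.0664
gripper_force: 12.0
```

>>> {"api": "play_rows", "payload": {
  "travel": [
    [0.95,0.17,0],
    [0.95,0.17,0],
    [0.95,0.17,0],
    [0.95,0.17,0],
    [0.95,0.17,0],
    [0.95,0.17,0],
    [0.95,0.17,0],
    [0.95,0.17,0]
  ],
  "twist": [0,0,0,0,0,0,0,0]
}}

```text
t: 41.32
eef_pos: [0.6164, -0.2265, 0.203]
ee_rot: [3.142, 0.0, -1.571]
force: [-0.0, 0.6, -2.0]
width: 0.0665
gripper_force: 12.0
```

>>> {"api": "play_rows", "payload": {
  "travel": [
    [0.95,0.17,0],
    [0.95,0.17,0],
    [0,0,0],
    [0,0,0]
  ],
  "twist": [0,0,0,0]
}}

```text
t: 41.82
eef_pos: [0.6082, -0.2726, 0.2029]
ee_rot: [3.141, 0.0, -1.571]
force: [-1.0, 0.3, -0.7]
width: 0.0665
gripper_force: 12.0
```

```bash
python3 - <<'E'
from h import *
f=grab('scene');g=grab('top')
s=arm.get_state();z=s['eef_pos'];print(z,s['force'],s['width'])
for c,a in blobs(f): print('s',c,a,ray(f,*c,.015)[:2])
for c,a in blobs(g): print('t',c,a,ray(g,*c,.015)[:2])
overlay(f,[('cup',z[:2],z[2]-.0876)],160,90,150,112,5,'p4.png')
E
```

```text
[ 0.60856054 -0.27179317  0.20302097] [ 0.31426237  0.49764296 -2.01102032] 0.06673800349308785
s [318.47826087  89.63229814] 18 [-0.25710476 -0.80942252]
s [327.32397214  97.65962705] 103 [-0.21322379 -0.6914524 ]
s [251.78313949 221.83876327] 213 [ 0.63721532 -0.03385238]
t [303.48663128 185.63361278] 296 [ 0.65079031 -0.01896873]
```

View pics/p4.png

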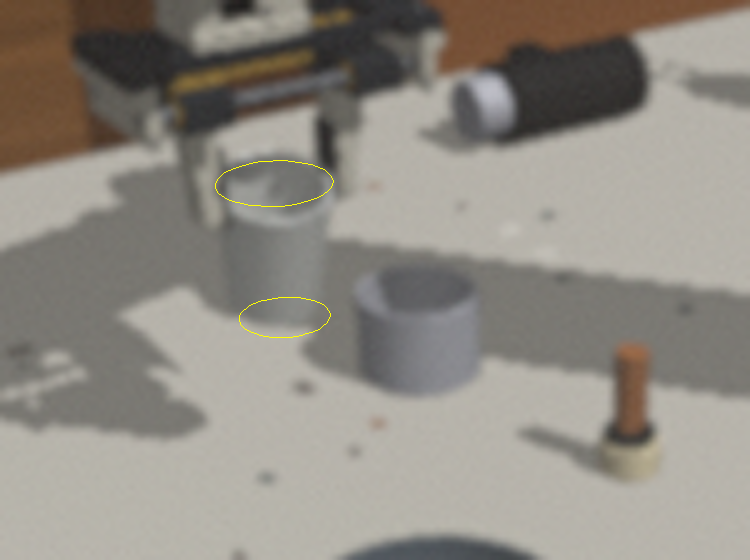

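The cup hangs tilted about 15–20°, and the brush has been knocked about 35 mm aside, from column 275 to 286. I'll lower the cup, right it with the foot on the counter, and then recheck.

>>> {"api": "play_rows", "payload": {
  "travel": [
    [0,0,1],
    [0,0,1],
    [0,0,1],
    [0,0,1],
    [0,0,0.2],
    [0,0,0]
  ],
  "twist": [0,0,0,0,0,0]
}}

```text
t: 42.68
eef_pos: [0.609, -0.2717, 0.0984]
ee_rot: [-3.142, -0.0, -1.569]
force: [-0.3, -1.3, -1.8]
width: 0.0662
gripper_force: 12.0
```

>>> {"api": "play_rows", "payload": {
  "travel": [
    [0,0,0],
    [0,0,0.2],
    [0,0,0.1],
    [0.35,0,0],
    [0.35,0,0.05],
    [0.3,0,0.05],
    [0,0,0.03],
    [0,0,0]
  ],
  "twist": [0,0,0,0,0,0,0,0],
  "newtons": 4
}}

```text
t: 43.68
eef_pos: [0.6084, -0.2978, 0.0878]
ee_rot: [3.142, -0.0, -1.571]
force: [-1.4, 0.9, 3.9]
width: 0.0672
gripper_force: 4.0
```

```bash
python3 - <<'E'
from h import *
f=grab('scene');g=grab('top')
s=arm.get_state();z=s['eef_pos'];print(z,s['force'],s['width'])
overlay(f,[('cup',z[:2],0)],160,110,120,90,5,'p5.png')
E
```

```text
[ 0.60838054 -0.29760463  0.08774628] [-2.06156939  1.0389159   5.37274624] 0.06692046824525798
```

View pics/p5.png

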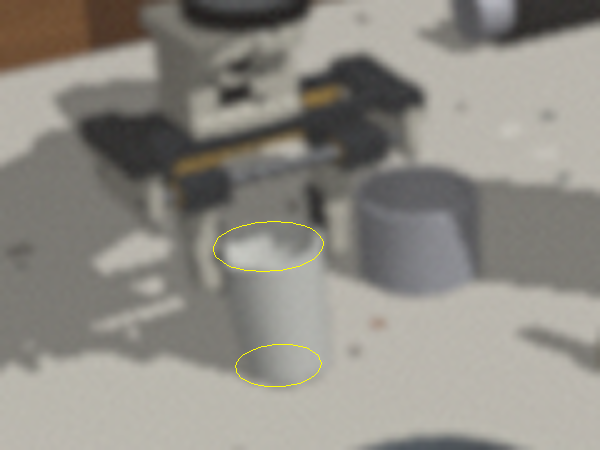

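Cup is upright within a few degrees, with its foot on the counter. Releasing.

>>> {"api": "play_rows", "payload": {
  "travel": [
    [0,0,0],
    [0,0,0],
    [0,0,0],
    [0,0,0],
    [0,0,-1],
    [0,0,-1],
    [0,0,-1]
  ],
  "twist": [0,0,0,0,0,0,0],
  "fingers": 1,
  "newtons": 15
}}

```text
t: 44.65
eef_pos: [0.6086, -0.2969, 0.163]
ee_rot: [3.141, 0.0, -1.57]
force: [-0.2, -0.6, -0.0]
width: 0.0875
gripper_force: 0.0
```

```bash
python3 - <<'E'
from h import *
F={n:grab(n) for n in['scene','top']}
f,g=F['scene'],F['top']
s=arm.get_state();print(s['eef_pos'],s['width'])
for n in F:
  for b in models.boxes_of('brush',n)[:3]+models.boxes_of('cup',n)[:1]: print(n,round(b['confidence'],2),np.round(b['extent'],1))
e=[b['extent'] for b in models.boxes_of('brush','scene')[:1]][0]
r=fit('brush',[(f,e)],(.47,-.15));print(r)
overlay(f,[('cup',(.608,-.296),0),('brush',r[0],0)],160,110,150,112,5,'q1.png')
E
```

```text
[ 0.61028447 -0.29752587  0.16577772] 0.08778805634667582
scene 0.65 [284.  171.5   9.8  25.4]
scene 0.37 [247.3 223.9   3.4   4.4]
scene 0.66 [215.3 171.7  22.4  31.5]
top 0.52 [296.9 189.9   8.5   7.9]
(array([ 0.42447987, -0.17675993]), array([-1.4048291 , -1.86863465,  1.37837314,  1.14696739]))
```

View pics/q1.png

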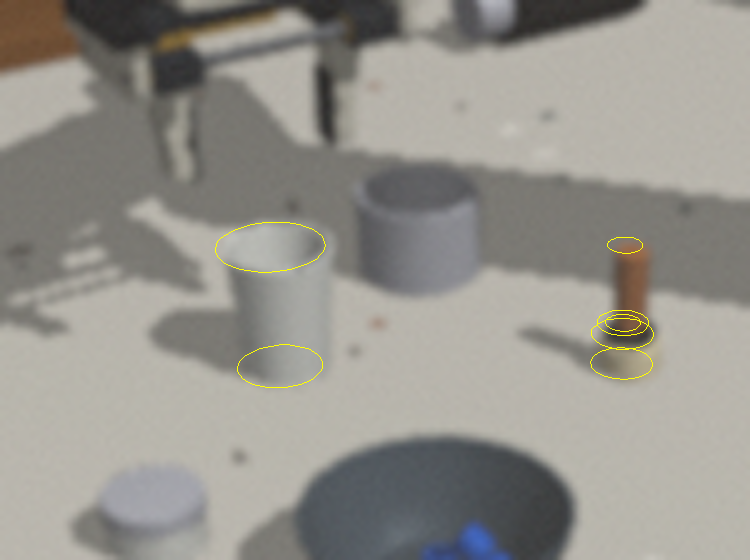

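The cup stands upright and empty. The brush is standing at about (630,310) in the crop, so I'll refine its position from the handle's orange pixels in both views.

```bash
cat >> h.py <<'E'
PROF['handle']=[(.03,.011),(.085,.011)]
def handle(f,xy):
    u,v=proj(f,[*xy,.055]).astype(int); p=f['pixels'].astype(int);m=(p[...,0]-p[...,2]>30).astype(np.uint8)
    n,l,st,c=cv2.connectedComponentsWithStats(m);i=min((i for i in range(1,n) if st[i,4]>15),key=lambda i:np.hypot(*(c[i]-[u,v])))
    x,y,w,h,a=st[i];return [x+w/2-.5,y+h/2-.5,w,h],a
E
python3 - <<'E'
from h import *
np.set_printoptions(precision=4,suppress=True)
F={n:grab(n) for n in['scene','top']}
E=[]
for n,f in F.items():
    e,a=handle(f,(.4225,-.172));print(n,e,a,proj(f,[.4225,-.172,.055]));E.append((f,e));print(fit('handle',[(f,e)],(.4225,-.172)))
print(fit('handle',E,(.4225,-.172)))
m=models.silhouettes('trays','scene')
g=F['top'];dk=g['pixels'].max(2)
E
```

```text
scene [np.float64(286.0), np.float64(167.0), np.int32(7), np.int32(19)] 102 [285.691  167.5176]
(array([ 0.4228, -0.1703]), array([-0.2361,  0.0752,  0.2299, -0.0771]))
top [np.float64(445.0), np.float64(206.0), np.int32(3), np.int32(19)] 46 [363.9799 271.485 ]
(array([ 0.5969, -0.3762]), array([-10.0989,   2.5995,   3.0633,  -4.5062]))
(array([ 0.5843, -0.3667]), array([-76.1851, -10.3616, -75.0261, -11.1299, -13.4633,   7.3796,
        -0.4278,   0.0937]))
```

>>> {"api": "play_rows", "payload": {
  "travel": [
    [-0.635,0.935,0],
    [-0.635,0.935,0],
    [-0.635,0.935,0],
    [-0.635,0.935,0],
    [-0.635,0.935,0],
    [-0.635,0.935,0],
    [-0.635,0.935,0],
    [-0.635,0.935,0]
  ],
  "twist": [0,0,0,0,0,0,0,0]
}}

```text
t: 46.15
eef_pos: [0.4207, -0.1696, 0.1621]
ee_rot: [3.141, -0.0, -1.57]
force: [-0.4, 0.8, -0.1]
width: 0.0874
gripper_force: 0.0
```

>>> {"api": "play_rows", "payload": {
  "travel": [
    [0,0,0],
    [0,0,0]
  ],
  "twist": [0,0]
}}

```text
t: 46.4
eef_pos: [0.4221, -0.1701, 0.1626]
ee_rot: [-3.141, -0.0, -1.57]
force: [-0.0, 0.6, -0.6]
width: 0.0876
gripper_force: 0.0
```

```bash
python3 - <<'E'
from h import *
f=grab('scene');e,a=handle(f,(.4225,-.172));print(e,a,fit('handle',[(f,e)],(.4225,-.172)),arm.get_state()['eef_pos'])
E
```

```text
[np.float64(286.0), np.float64(167.5), np.int32(7), np.int32(18)] 97 (array([ 0.4246664 , -0.16781146]), array([-0.24344322, -0.46485366,  0.23808002,  0.41711986])) [ 0.42220929 -0.1702214   0.16242049]
```

>>> {"api": "play_rows", "payload": {
  "travel": [
    [0,0,1],
    [0,0,1],
    [0,0,1],
    [0,0,1],
    [0,0,0]
  ],
  "twist": [0,0,0,0,0]
}}

```text
t: 47.08
eef_pos: [0.4206, -0.1704, 0.0606]
ee_rot: [3.137, -0.0, -1.571]
force: [-0.4, 0.2, 0.6]
width: 0.0879
gripper_force: 0.0
```

>>> {"api": "play_rows", "payload": {
  "travel": [
    [0,0,0],
    [0,0,0],
    [0,0,0],
    [0,0,0],
    [0,0,0],
    [0,0,0],
    [0,0,0]
  ],
  "twist": [0,0,0,0,0,0,0],
  "fingers": 0,
  "newtons": 20
}}

```text
t: 47.95
eef_pos: [0.4218, -0.17, 0.0624]
ee_rot: [-3.141, -0.0, -1.57]
force: [0.1, 0.5, 1.1]
width: 0.0232
gripper_force: 0.5
```

>>> {"api": "play_rows", "payload": {
  "travel": [
    [0,0,-1],
    [0,0,-1],
    [0,0,-1],
    [0,0,-1],
    [0,0,0]
  ],
  "twist": [0,0,0,0,0]
}}

```text
t: 48.58
eef_pos: [0.4226, -0.1701, 0.1639]
ee_rot: [-3.138, -0.0, -1.57]
force: [-0.0, 0.6, -1.3]
width: 0.022
gripper_force: 20.0
```

>>> {"api": "play_rows", "payload": {
  "travel": [
    [0.945,-0.195,0],
    [0.945,-0.195,0],
    [0.945,-0.195,0],
    [0.945,-0.195,0],
    [0.945,-0.195,0],
    [0.945,-0.195,0],
    [0.945,-0.195,0],
    [0.945,-0.195,0]
  ],
  "twist": [0,0,0,0,0,0,0,0]
}}

```text
t: 49.58
eef_pos: [0.4601, -0.3595, 0.1607]
ee_rot: [3.14, 0.001, -1.571]
force: [-0.2, 0.2, -0.3]
width: 0.0215
gripper_force: 20.0
```

```bash
python3 - <<'E'
from h import *
f=grab('scene');p=arm.get_state()['eef_pos'];e,a=handle(f,p[:2]+[.0,.03])
print(e,a,p)
def z(dz):
    PROF['handle']=[(.03+dz,.011),(.085+dz,.011)];return fit('handle',[(f,e)],p[:2])
print(z(p[2]-.062))
for b in models.boxes_of('jar','scene')[:1]: print(np.round(b['extent'],1),pbox(f,'jar',(.461,-.359)))
E
```

```text
[np.float64(245.5), np.float64(135.0), np.int32(6), np.int32(7)] 30 [ 0.46085431 -0.36163595  0.16061368]
(array([ 0.49774081, -0.28377482]), array([ -0.80960741, -10.58556493,   0.85407982,   1.90824057]))
[340.7 317.2 187.4 161.6] [231.5574236  142.16542121 256.59912769 168.8916311 ]
```

>>> {"api": "play_rows", "payload": {
  "travel": [
    [0,0,1],
    [0,0,1],
    [0,0,0.9],
    [0,0,0],
    [0,0,0],
    [0,0,0],
    [0,0,0]
  ],
  "twist": [0,0,0,0,0,0,0]
}}

```text
t: 50.55
eef_pos: [0.4611, -0.3592, 0.0906]
ee_rot: [-3.14, -0.001, -1.57]
force: [-0.3, 0.5, -1.4]
width: 0.0219
gripper_force: 20.0
```

```bash
python3 - <<'E'
from h import *
f=grab('scene')
# tray corners: dark-slate region in scene & top by network
g=grab('top')
for n,F in(('scene',f),('top',g)):
    for b in models.silhouettes('trays',n)[:1]:
        r=cv2.approxPolyDP(cv2.convexHull(np.argwhere(b['pixels'])[:,::-1].astype(np.int32)),6,True)[:,0]
        print(n,b['confidence'],[(p.tolist(),np.round(ray(F,*p,.053)[:2],3)) for p in r])
for k in('comb','tweezers'):
  for n,F in(('scene',f),('top',g)):
    for b in models.boxes_of(k,n)[:1]: print(k,n,ray(F,*b['extent'][:2],.036)[:2])
overlay(f,[('brush',(.666,.199),.033)],200,120,200,150,4,'r1.png')
E
```

```text
scene 0.68 [([429, 341], array([0.596, 0.502])), ([373, 394], array([0.755, 0.514])), ([249, 284], array([0.788, 0.194])), ([248, 267], array([0.762, 0.148])), ([302, 236], array([0.595, 0.129])), ([369, 280], array([0.571, 0.329])), ([430, 332], array([0.578, 0.49 ]))]
top 0.87 [([248, 204], array([0.591, 0.127])), ([115, 218], array([0.548, 0.466])), ([110, 156], array([0.711, 0.492])), ([241, 143], array([0.755, 0.15 ]))]
comb scene [0.66236032 0.33227063]
comb top [0.65633374 0.33656144]
tweezers scene [0.66410892 0.28499121]
tweezers top [0.66561051 0.29517266]
```

View pics/r1.png

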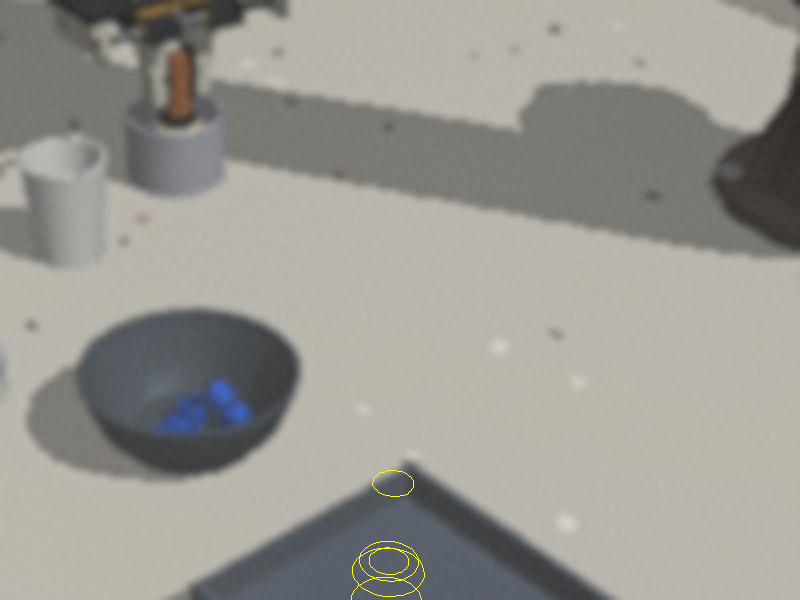

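Brush is in the jar at (180,110), its collar just below the rim. The beads are all in the bowl, the cup stands, and the tray target lies inside the free part. Dip slightly deeper, lift, and go to the tray.

>>> {"api": "play_rows", "payload": {
  "travel": [
    [0,0,0.3],
    [0,0,0],
    [0,0,0],
    [0,0,0]
  ],
  "twist": [0,0,0,0]
}}

```text
t: 51.45
eef_pos: [0.4607, -0.3591, 0.0823]
ee_rot: [3.142, -0.0, -1.57]
force: [-1.2, -0.1, -1.0]
width: 0.0216
gripper_force: 20.0
```

>>> {"api": "play_rows", "payload": {
  "travel": [
    [0,0,-1],
    [0,0,-1],
    [0,0,-1],
    [0,0,-0.6],
    [0,0,0]
  ],
  "twist": [0,0,0,0,0]
}}

```text
t: 52.08
eef_pos: [0.4612, -0.3592, 0.1733]
ee_rot: [-3.139, -0.001, -1.57]
force: [-0.7, -0.2, -1.5]
width: 0.0219
gripper_force: 20.0
```

>>> {"api": "play_rows", "payload": {
  "travel": [
    [-0.98,-0.36,0],
    [-0.98,-0.36,0],
    [-0.98,-0.36,0],
    [-0.98,-0.36,0],
    [-0.98,-0.36,0],
    [-0.98,-0.36,0],
    [-0.98,-0.36,0],
    [-0.98,-0.36,0]
  ],
  "twist": [0,0,0,0,0,0,0,0]
}}

```text
t: 53.08
eef_pos: [0.5321, -0.1621, 0.1709]
ee_rot: [3.14, 0.0, -1.571]
force: [0.6, -0.1, -0.7]
width: 0.0217
gripper_force: 20.0
```

>>> {"api": "play_rows", "payload": {
  "travel": [
    [-0.98,-0.36,0],
    [-0.98,-0.36,0],
    [-0.98,-0.36,0],
    [-0.98,-0.36,0],
    [-0.98,-0.36,0],
    [-0.98,-0.36,0],
    [-0.98,-0.36,0],
    [-0.98,-0.36,0]
  ],
  "twist": [0,0,0,0,0,0,0,0]
}}

```text
t: 54.08
eef_pos: [0.6046, 0.0342, 0.1716]
ee_rot: [3.141, -0.0, -1.57]
force: [-0.7, -0.5, -1.2]
width: 0.021
gripper_force: 20.0
```

>>> {"api": "play_rows", "payload": {
  "travel": [
    [-0.98,-0.36,0],
    [-0.98,-0.36,0],
    [-0.98,-0.36,0],
    [-0.98,-0.36,0],
    [-0.98,-0.36,0],
    [-0.98,-0.36,0],
    [-0.9,-0.3,0],
    [0,0,0]
  ],
  "twist": [0,0,0,0,0,0,0,0]
}}

```text
t: 55.08
eef_pos: [0.6663, 0.2046, 0.1718]
ee_rot: [3.141, -0.0, -1.569]
force: [-0.5, -0.7, -1.0]
width: 0.0217
gripper_force: 20.0
```

>>> {"api": "play_rows", "payload": {
  "travel": [
    [0,0,1],
    [0,0,1],
    [0,0,0.7],
    [0,0,0.2],
    [0,0,0.1],
    [0,0,0]
  ],
  "twist": [0,0,0,0,0,0]
}}

```text
t: 55.82
eef_pos: [0.6663, 0.2027, 0.0981]
ee_rot: [-3.141, 0.0, -1.57]
force: [0.4, -0.1, -0.7]
width: 0.0217
gripper_force: 20.0
```

>>> {"api": "play_rows", "payload": {
  "travel": [
    [0,0,0.06],
    [0,0,0]
  ],
  "twist": [0,0]
}}

```text
t: 56.08
eef_pos: [0.666, 0.2026, 0.0962]
ee_rot: [-3.141, 0.0, -1.57]
force: [0.3, 0.8, -0.8]
width: 0.0218
gripper_force: 20.0
```

>>> {"api": "play_rows", "payload": {
  "travel": [
    [0,0,0.06],
    [0,0,0]
  ],
  "twist": [0,0]
}}

```text
t: 56.32
eef_pos: [0.6661, 0.2027, 0.0953]
ee_rot: [-3.141, 0.0, -1.57]
force: [-2.0, -1.8, 6.0]
width: 0.0215
gripper_force: 20.0
```

>>> {"api": "play_rows", "payload": {
  "travel": [
    [0,0,0],
    [0,0,0],
    [0,0,0],
    [0,0,0],
    [0,0,0],
    [0,0,-1],
    [0,0,-1],
    [0,0,-1]
  ],
  "twist": [0,0,0,0,0,0,0,0],
  "fingers": 0.75
}}

```text
t: 57.32
eef_pos: [0.6658, 0.2025, 0.17]
ee_rot: [3.141, -0.0, -1.57]
force: [0.8, -0.3, 0.3]
width: 0.0657
gripper_force: 0.0
```

>>> {"api": "play_rows", "payload": {
  "travel": [
    [0,0,-1],
    [0,0,-1],
    [0,0,-0.5],
    [0,0,0],
    [0,0,0],
    [0,0,0]
  ],
  "twist": [0,0,0,0,0,0]
}}

```text
t: 58.08
eef_pos: [0.6654, 0.2024, 0.2305]
ee_rot: [3.14, -0.001, -1.57]
force: [0.4, 0.4, 0.4]
width: 0.0657
gripper_force: 0.0
```

```bash
python3 - <<'E'
from h import *
np.set_printoptions(precision=4,suppress=True)
f=grab('scene');PROF['handle']=[(.063,.011),(.118,.011)]
print(proj(f,[.666,.2026,.09]))
p=f['pixels'].astype(int);m=(p[...,0]-p[...,2]>30).astype(np.uint8)
n,l,st,c=cv2.connectedComponentsWithStats(m)
for i in range(1,n):
    if st[i,4]>15 and st[i,1]>130: x,y,w,h,a=st[i];print(st[i],c[i])
    if st[i,4]>15 and np.hypot(*(c[i]-proj(f,[.666,.2026,.09])))<15: print(fit('handle',[(f,[x+w/2-.5,y+h/2-.5,w,h])],(.666,.2)))
g=grab('top')
for c,a in blobs(f): print('s',c,a,ray(f,*c,.015)[:2])
for c,a in blobs(g): print('t',c,a,ray(g,*c,.015)[:2])
for b in models.boxes_of('cup','scene')[:1]: print(b['confidence'],np.round(b['extent'],1))
for b in models.boxes_of('brush','scene')[:1]: print(b['confidence'],np.round(b['extent'],1),pbox(f,'brush',(.666,.2026),.033))
E
```

```text
[298.2967 251.2895]
[285 164  35  15 122] [300.7623 170.9508]
[295 239  10  25 210] [299.2381 250.7381]
(array([0.664 , 0.2038]), array([-0.6556, -0.5221,  0.6247,  0.4543]))
[292 265  15  11  82] [300.1707 270.4634]
[311 282  55  41 682] [337.7463 302.0455]
[ 481  322   79   98 4545] [530.3657 383.8922]
[252 338   6   5  24] [254.5 340. ]
[315 413  15   7  68] [322.3382 416.8824]
s [252.8491 221.3378] 203 [ 0.6336 -0.0342]
t [303.3411 187.3429] 270 [ 0.6461 -0.0186]
0.81 [215.3 171.2  21.3  31.3]
0.87 [297.6 257.6  12.   35.5] [288.3188 238.0255 306.5967 276.9067]
```

```bash
python3 -c "
from station import arm
print(arm.job_done())"
```

```text
the job is handed in; nothing more can be done
None
```

I handed the job in at about 58 s with no judge's verdict returned; in the last pictures the beads are in the bowl, the empty cup stands on the counter, and the dipped brush stands on its bristles in the upper tray.

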